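Rotate the honing-oil cans in the sharpener's stock rack

TASK

Restock the oil cans in the little two-lane rack, oldest to the front: first bring the can that is already in the rack forward along its own lane, up against the lip at the front (the side nearest the robot). Then take the matching can from the bench and stand it in the same lane close behind the first one, touching it or nearly so. Leave both cans upright and let go; do not disturb the tall bottles and the flat tin.

Things in the scene. Friction and masses are not known exactly. Their poses are not given: they have to be found in the camera images.
- old_can_mid (a point): Old stock: the round metal can with a paper band that stands in one of the rack's two lanes (either one), in its rear half. Diameter 56 mm, height 105 mm, about 0.3 kg, plain cylinder. The point is its centre, 52.5 mm above its underside; z up along its axis.
- new_can_mid (a point): New stock: an identical can (diameter 56 mm, height 105 mm, about 0.3 kg) standing on the bench, to the right of the rack seen from the robot. The point is its centre, 52.5 mm above its underside; z up along its axis.
- rack: Fixed two-lane plywood rack, 240 (x) by 218 mm. Origin: on the bench, midway between the lanes; x runs along the lanes, front (robot side) to back; y left. Level deck 40 mm above the bench. Lane centres at y = +53 and -53 mm; lanes 84 mm wide between rails 22 mm above the deck. Front lip 30 mm above the deck, inner face at x = -110 mm. Deck ends at x = +115 mm, open at the back.
- lane_bottle_mid (a point): Bystander: tall grey bottle with black cap, diameter 52 mm, height 140 mm, standing in the rack's other lane. The point is its centre, 70 mm above its underside.
- bench_bottle_mid (a point): Bystander: the same kind of tall grey bottle, diameter 52 mm, height 140 mm, standing on the bench to the right of the rack. The point is its centre, 70 mm above its underside.
- paste_tin_mid (a point): Bystander: flat wide metal tin, diameter 77 mm, height 50 mm, standing on the bench to the right of the rack. The point is its centre, 25 mm above its underside.
There are look-alikes about, which are no part of the job. What is shaped like the part that bears lane_bottle_mid but yellow is not meant. What is shaped like the part that bears old_can_mid but yellow is not meant.

How it is judged (in metres and radians):
On the way, in this order (a step that is already met when the one before it is completed fails the run):
1. the old can stands at the front of its lane, within about 15 mm of the lip (((y of old_can_mid in the frame of rack between 0.032 and 0.074 m and y of lane_bottle_mid in the frame of rack below 0 m) or (y of old_can_mid in the frame of rack between -0.074 and -0.032 m and y of lane_bottle_mid in the frame of rack above 0 m)) and x of old_can_mid in the frame of rack below -0.066 m and z of old_can_mid in the frame of rack between 0.084 and 0.101 m and angle between old_can_mid's own z axis and vertical below 0.17 rad), for 0.2 s.
2. the new can stands in the same lane close behind the old one (((y of old_can_mid in the frame of rack between 0.032 and 0.074 m and y of new_can_mid in the frame of rack between 0.032 and 0.074 m and y of lane_bottle_mid in the frame of rack below 0 m) or (y of old_can_mid in the frame of rack between -0.074 and -0.032 m and y of new_can_mid in the frame of rack between -0.074 and -0.032 m and y of lane_bottle_mid in the frame of rack above 0 m)) and x of old_can_mid in the frame of rack below -0.066 m and z of old_can_mid in the frame of rack between 0.084 and 0.101 m and angle between each of old_can_mid, new_can_mid's own z axis and vertical below 0.17 rad and x of new_can_mid in the frame of rack above -0.045 m and horizontal distance between old_can_mid and new_can_mid below 0.078 m and z of new_can_mid in the frame of rack between 0.084 and 0.101 m), for 0.2 s.
At the end, for the whole second after the job is handed in: Both cans stand upright (within 10 degrees) on the deck of the lane that the tall bottle is not in: the old can at the front, within about 15 mm of the lip, and the new can behind it with a gap of at most about 20 mm (centres at most 78 mm apart) (all of step 2); the robot touches nothing.
It fails at once if the tall bottle in the rack is disturbed (moved more than 20 mm or tipped) (distance of lane_bottle_mid from where it was at the start of the episode above 0.02 m or angle between lane_bottle_mid's own z axis and vertical above 0.3 rad).
It fails at once if the tall bottle on the bench is disturbed (moved more than 20 mm or tipped) (distance of bench_bottle_mid from where it was at the start of the episode above 0.02 m or angle between bench_bottle_mid's own z axis and vertical above 0.3 rad).
It fails at once if the flat tin is disturbed (moved more than 20 mm or tipped) (distance of paste_tin_mid from where it was at the start of the episode above 0.02 m or angle between paste_tin_mid's own z axis and vertical above 0.3 rad).
It also fails if it takes over 53 s, if anything falls off the work surface, if the arm or the gripper's body presses on something with over 40 N, if the wrist force passes 120 N, or if a joint passes its speed limit or range.

ROBOT

A 6-joint arm with a two-finger parallel gripper is mounted at the origin on the work surface. World frame = base frame: x ahead of the robot, y to its left, z up, the work surface at z = 0. Lengths are in m, angles in degrees, forces in N, time in s.
With the tool pointing down it reaches from about 0.375 to 0.75 m from the base axis. Payload 9 kg.
Tool frame: the origin (TCP) lies where the fingers leave the gripper's body, on its centre line; the fingertips stand 73 mm ahead of it and the grasp point (between the pads) lies 54 mm ahead of it (robot.tip_reach is the distance from the TCP to the fingertips, in m); z points along the fingers, y is the line along which they close (so a half turn about z gives the same grasp; the last joint's range is limited). The gripper opens to 85 mm and grips with 20 to 120 N. Pads are 22 mm wide; open, the fingers measure 114 mm over their backs; the gripper's body (76 mm by 85 mm) begins 54 mm behind the grasp point. The pads swing forward as they close: fully open they stand 13 mm farther back than shut.
Start: joints at [-87.244, 5.964, 5.575, 89.605, 0, 77.527], TCP at [0.158, -0.579, 0.304] pointing down, gripper open.
Joint ranges: [-171.21, 171.21], [-48.23, 106.86], [-62.78, 66.21], [-105.2, 120.99], [-86.42, 89.51], [-180, 180]. Speed limits (degrees/s): [127.2, 127.2, 147.25, 180, 180, 180].

INTERFACE

Orientations are given as [roll, pitch, yaw] about the fixed x, y, z axes, in that order (R = Rz(yaw) Ry(pitch) Rx(roll)).
In Python, from plant import robot gives the robot as it stands. Calls block until the motion is done:
- robot.move_pose(position, orientation): joint-space move of the TCP to a pose.
- robot.line_to(position, vel=0.15, rotation=None, guard=None): straight line of the TCP; rotation=None keeps the orientation; vel is the mean speed in m/s. With guard (N) it stops when the force on the tool has changed by that much, and returns True; else False.
- robot.goto_joints(angles): joint-space move.
- robot.set_gripper(opening): finger opening in m; the grip force is fixed at half the most; returns when the fingers have stopped.
- robot.pause(seconds).
- robot.ik(position, orientation): joint angles nearest the present ones, or None.
- robot.observe(): the state.
- robot.grab_frame(name): name is "scene" or "top" or "wrist"; returns the picture (400x640x3 uint8, blue, green, red); there is no depth.
- robot.get_calibration(name): a dict with "vertical_fov" (degrees; the focal length in pixels is half the picture's height over the tangent of half this angle, whatever the lens; pixels are square), "cx", "cy" (the principal point, pixels), "rvec" (rotation vector, rad) and "tvec" (3), from world to camera coordinates, as OpenCV has them. Camera axes: x right, y down, z forward; pixel columns grow to the right and rows downward; lengths in m; the calibration is good to about 2 mm. A picture is of the moment at which its call begins: read the wrist's pose just before it. get_calibration takes no time and is no camera call; for the wrist camera it gives the pose at the moment of the call.
A pose or a line that the arm cannot do raises robot.IKError and nothing moves.
- robot.job_done(): hands the job in, once; it reports no verdict.
The state is a dict: "time": time; "q": joint angles; "qvel": joint speeds; "joint_torque": joint torques, N m; "tool_pos": TCP position; "tcp_rot": TCP orientation; "ft_force": force on the tool from outside, world axes, zero at the start; "torque": the same for the moment, N m; "gripper_width": finger opening in m.
Only numpy, scipy, OpenCV 4.12 (cv2) and the standard library are available. Lean on these libraries where they do the work, as an engineer would, in place of code of your own. Each camera call takes 0.05 s, during which the arm holds its last target. There are 200 camera calls.

## Working session

There is one attempt and no reset: what is moved stays moved. The work goes in short steps, each a Python script; the robot and the scene stay as the last script left them, time stands still between calls to the robot, and variables do not carry over. Pictures are saved under pics/ and viewed, on a budget of 10 in all, crops included, one or two more only if the job needs it, and the job is handed in when it is done.

```bash
mkdir -p pics; ls; python3 - <<'E'
from plant import robot
import cv2
for n in("scene","top"):
    cv2.imwrite(f"pics/{n}0.png",robot.grab_frame(n)); print(n,robot.get_calibration(n))
print(robot.observe())
E
```

```text
pics
scene {'vertical_fov': 52.81536998208127, 'cx': 319.48701580591325, 'cy': 203.6309563466509, 'rvec': array([ 0.65132597,  2.46630607, -1.32208212]), 'tvec': array([ 0.48142173, -0.05994405,  1.32672763])}
top {'vertical_fov': 57.24367743332281, 'cx': 317.71818957104523, 'cy': 194.487419897618, 'rvec': array([ 2.13364727, -2.16250788,  0.14453702]), 'tvec': array([0.03498912, 0.54771415, 0.95662056])}
{'time': 0.1, 'q': array([-8.72422352e+01,  5.99486017e+00,  5.53101453e+00,  8.96035651e+01,
        6.99905532e-04,  7.75267161e+01]), 'qvel': array([-0.03511369, -0.04164931,  0.22466008, -0.02137657, -0.12334707,
        0.07382147]), 'joint_torque': array([ 5.79032829e-03, -5.58211756e+01,  5.04719818e+01,  1.30358292e-02,
       -9.93099934e-05, -1.06766129e-05]), 'tool_pos': array([ 0.15762902, -0.57870761,  0.30319866]), 'tcp_rot': array([-1.79934332e+02, -1.52430516e-02,  1.52310395e+01]), 'ft_force': array([ 0.12519116, -0.65093566, -0.18695443]), 'torque': array([ 0.07960699, -0.08378034, -0.02752549]), 'gripper_width': 0.08538374598005773}
```

View pics/scene0.png

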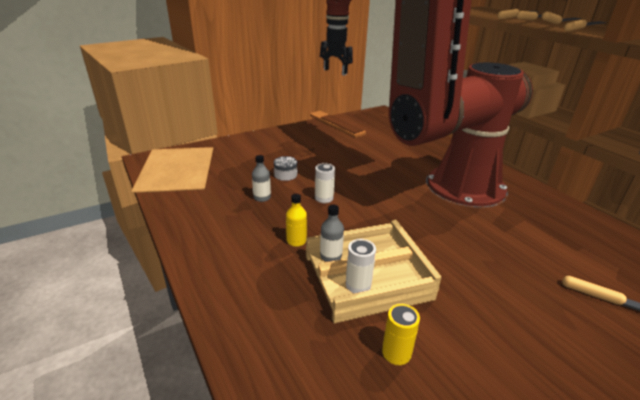

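View pics/top0.png

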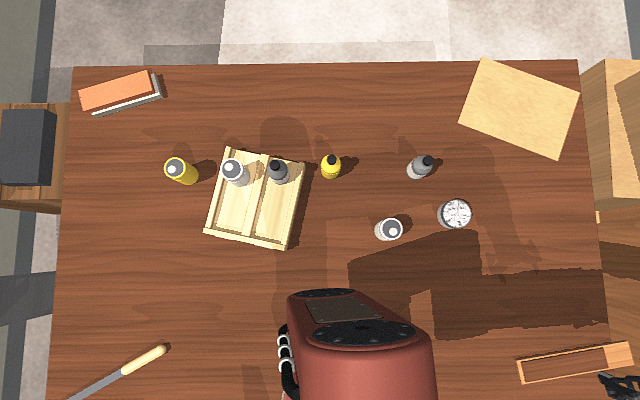

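The scene view shows the old can (lid at about 361,246) and the grey bottle (333,235) in the rack, and the new can with its lid at about 325,168. The top view shows the rack with corners near (225,148), (304,162), (288,249) and (205,232). The old can's lid is at about (233,169) in the left lane, the lane bottle at (277,170) in the right lane, the new can's lid at (391,231), the tin at (455,213) and the bench bottle at (425,162).

```bash
cat > h.py <<'E'
import numpy as np, cv2
from plant import robot
def cam(c):
    f=200/np.tan(np.radians(c["vertical_fov"])/2)
    R=cv2.Rodrigues(np.array(c["rvec"],float))[0]
    return np.array([[f,0,c["cx"]],[0,f,c["cy"]],[0,0,1]]),R,np.array(c["tvec"],float).ravel()
def ray(c,uv):
    K,R,t=cam(c); d=R.T@np.linalg.solve(K,[uv[0],uv[1],1.]); return -R.T@t,d/np.linalg.norm(d)
def onz(c,uv,z):
    o,d=ray(c,uv); return o+d*(z-o[2])/d[2]
def proj(c,p):
    K,R,t=cam(c); q=K@(R@np.asarray(p,float)+t); return q[:2]/q[2]
def tri(obs):
    A=np.zeros((3,3));b=np.zeros(3);L=[ray(*x) for x in obs]
    for o,d in L:
        P=np.eye(3)-np.outer(d,d);A+=P;b+=P@o
    p=np.linalg.solve(A,b); return p,[np.linalg.norm((np.eye(3)-np.outer(d,d))@(p-o)) for o,d in L]
E
python3 - <<'E'
from h import *
np.set_printoptions(precision=4,suppress=True)
s,t=robot.get_calibration("scene"),robot.get_calibration("top")
print("old",tri([(s,(361,246)),(t,(234,168))]),onz(t,(234,168),.145))
print("new",tri([(s,(325,168)),(t,(391,231))]),onz(t,(391,231),.105))
for n,uv,z in [("laneb",(277,166),.17),("benchb",(427,161),.14),("tin",(455,213),.05),("ybot",(331,160),.13)]: print(n,onz(t,uv,z))
for uv in [(225,148),(304,162),(288,249),(205,232)]: print(onz(t,uv,.065))
w=robot.get_calibration("wrist"); o,d=ray(w,(w["cx"],w["cy"])); print(w["vertical_fov"],o-robot.observe()["tool_pos"],d, cam(w)[1])
E
```

```text
old (array([0.6003, 0.2318, 0.1459]), [np.float64(0.001223662540288712), np.float64(0.0012236625402887859)]) [0.6015 0.2312 0.145 ]
new (array([ 0.4469, -0.1563,  0.1022]), [np.float64(0.002928339538673223), np.float64(0.002928339538673269)]) [ 0.4444 -0.154   0.105 ]
laneb [0.5995 0.1231 0.17  ]
benchb [ 0.6134 -0.2426  0.14  ]
tin [ 0.4918 -0.3365  0.05  ]
ybot [ 0.6217 -0.0069  0.13  ]
[0.674  0.2753 0.065 ]
[0.6325 0.0631 0.065 ]
[0.4031 0.1063 0.065 ]
[0.4497 0.3226 0.065 ]
66.44353882573344 [0.0732 0.0199 0.0697] [-0.2853 -0.0782 -0.9552] [[ 0.2639 -0.9645  0.0001]
 [-0.9214 -0.2521  0.2958]
 [-0.2853 -0.0782 -0.9552]]
```

Triangulated lid heights are 146 mm for the old can and 102 mm for the new one, against 145 and 105 expected. The rack comes out at about (0.540, 0.192) with yaw −12°. That puts the old can at rack (0.051, 0.052), in the left lane. Next I'll go above it and look from close by.

```bash
python3 - <<'E'
from h import *
import pickle
np.set_printoptions(precision=3,suppress=True)
for yaw in(-12,168): print(yaw,robot.ik([.60,.231,.32],[180,0,yaw]),robot.ik([.473,.26,.17],[180,0,yaw]))
C={}
def shot(n):
    C[n]=robot.get_calibration("wrist"); im=robot.grab_frame("wrist"); cv2.imwrite(f"pics/{n}.png",im); return im
a=[180,0,-12]
robot.move_pose([.445,-.155,.32],a); i0=shot("wnew"); print(robot.observe()["time"])
robot.move_pose([.54,.19,.36],a); i1=shot("wrack"); print(robot.observe()["time"])
robot.move_pose([.60,.231,.32],a); i2=shot("wold"); print(robot.observe()["time"])
pickle.dump(C,open("C.pkl","wb"))
cv2.imwrite("pics/m1.png",cv2.resize(np.vstack([i1,i2]),None,fx=.75,fy=.75))
E
```

```text
-12 [   9.428   13.957   16.089   92.132    0.    -158.572] [  14.904   -3.477  -17.935   75.542    0.    -153.096]
168 [ 9.428 13.957 16.089 92.132  0.    21.428] [ 14.904  -3.477 -17.935  75.542   0.     26.904]
2.0083
6.6333
7.1083
```

View pics/m1.png

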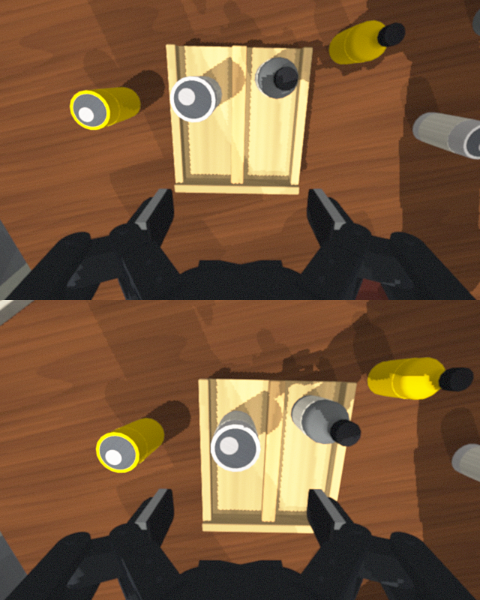

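View pics/wnew.png

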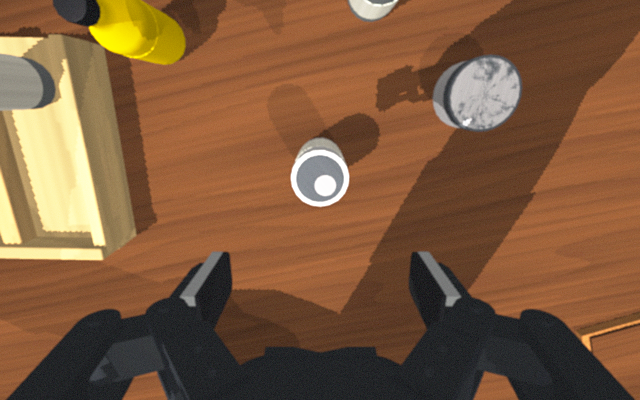

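The new can's lid is at about (320,178) in its wrist view. In the rack view (shown at 0.75 scale) the old can's lid is at (194,99) and the rack corners at (167,45), (313,46), (175,193) and (299,193). In the view above the old can, its lid is at (235,447).

```bash
cat > lid.py <<'E'
from h import *
def lid(im,uv,r=60):
    """centre of the can's lid ring: ellipse around the grey disc inside the white ring"""
    hsv=cv2.cvtColor(im,cv2.COLOR_BGR2HSV)
    m=cv2.inRange(hsv,(0,0,60),(180,70,175))
    m=cv2.morphologyEx(m,cv2.MORPH_OPEN,np.ones((3,3)))
    best=None
    for c in cv2.findContours(m,cv2.RETR_EXTERNAL,cv2.CHAIN_APPROX_NONE)[0]:
        if len(c)<20: continue
        h=cv2.convexHull(c); e=cv2.fitEllipse(h) if len(h)>5 else None
        if e and 20<min(e[1]) and max(e[1])<100 and max(e[1])/min(e[1])<1.35:
            d=np.hypot(e[0][0]-uv[0],e[0][1]-uv[1])
            if d<r and (best is None or d<best[0]): best=(d,e)
    return best and best[1]
E
python3 - <<'E'
from lid import *
import pickle
np.set_printoptions(precision=4,suppress=True)
C=pickle.load(open("C.pkl","rb")); I={n:cv2.imread(f"pics/{n}.png") for n in C}
L={n:lid(I[n],u) for n,u in [("wnew",(320,178)),("wrack",(259,132)),("wold",(313,196))]}
for n in L: print(n,L[n])
t=robot.get_calibration("top")
p=tri([(C["wrack"],L["wrack"][0]),(C["wold"],L["wold"][0])]); print("old",p,onz(C["wold"],L["wold"][0],.145))
print("new",tri([(C["wnew"],L["wnew"][0]),(t,(391,231))]),onz(C["wnew"],L["wnew"][0],.105))
print("BL",tri([(C["wrack"],(223,60)),(C["wold"],(265,105))])); print("FL",tri([(C["wrack"],(232,257)),(C["wold"],(270,308))]))
for n,z,uv in [("BL",.062,(223,60)),("BR",.062,(418,61)),("FL",.07,(232,257)),("FR",.07,(399,257))]: print(n,onz(C["wrack"],uv,z))
a=I["wrack"][30:280,200:440]; cv2.imwrite("pics/m2.png",cv2.resize(a,None,fx=2.4,fy=2.4,interpolation=cv2.INTER_CUBIC))
E
```

```text
wnew ((319.5912780761719, 178.0026397705078), (45.563480377197266, 46.29476547241211), 90.3979263305664)
wrack ((256.4623718261719, 132.2599639892578), (48.72045135498047, 51.85065460205078), 141.1365203857422)
wold ((313.5058288574219, 197.51536560058594), (52.61376953125, 54.82565689086914), 94.76569366455078)
old (array([0.6009, 0.2361, 0.1455]), [np.float64(1.4983566243894057e-05), np.float64(1.4983566243787197e-05)]) [0.6008 0.2362 0.145 ]
new (array([ 0.4461, -0.1569,  0.0848]), [np.float64(0.0013670122295243484), np.float64(0.0013670122295243638)]) [ 0.4518 -0.1569  0.105 ]
BL (array([0.6831, 0.2732, 0.0478]), [np.float64(0.00012126516706866401), np.float64(0.00012126516706866387)])
FL (array([0.4489, 0.3263, 0.0693]), [np.float64(0.0009184626984818351), np.float64(0.000918462698481968)])
BL [0.6805 0.2696 0.062 ]
BR [0.6348 0.0586 0.062 ]
FL [0.4488 0.327  0.07  ]
FR [0.4034 0.1126 0.07  ]
```

View pics/m2.png

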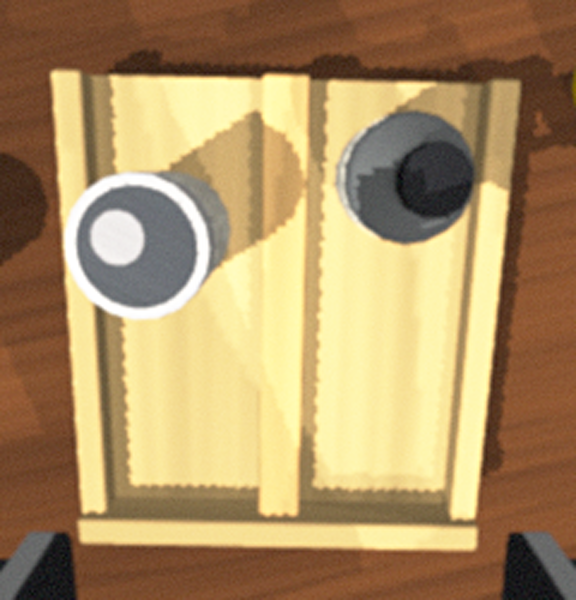

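The old can is at (0.601, 0.236) with its lid at 145.5 mm. The lip corners come out 219 mm apart at a height of 69 mm, so the rack origin is about (0.5465, 0.191) with yaw −12°. All of this fits the sizes given, so I'll move the old can now.

```bash
cat >> h.py <<'E'
O=np.array([.5465,.191]); YAW=-12.
_a=np.radians(YAW); XA=np.array([np.cos(_a),np.sin(_a)]); YA=np.array([-np.sin(_a),np.cos(_a)])
def r2w(x,y): return O+x*XA+y*YA
def w2r(p): d=np.asarray(p)[:2]-O; return np.array([d@XA,d@YA])
def shot(n):
    c=robot.get_calibration("wrist"); im=robot.grab_frame("wrist"); cv2.imwrite(f"pics/{n}.png",im); return c,im
E
python3 - <<'E'
from lid import *
np.set_printoptions(precision=4,suppress=True)
st=lambda m:(lambda s:print(m,round(s["time"],2),s["tool_pos"],s["ft_force"],round(s["gripper_width"],4)))(robot.observe())
P=lambda p,z:[p[0],p[1],z]
c=np.array([.6009,.2361]); print("old in rack",w2r(c))
robot.move_pose(P(c,.26),[180,0,-12])
g=robot.line_to(P(c,.166),vel=.12,guard=10); st(g)
if not g:
    robot.set_gripper(.045); st("grip")
    robot.line_to(P(c,.171),vel=.05); st("lift")
    d=r2w(-.077,.053)
    print(robot.line_to(P(d,.171),vel=.08,guard=12)); st("fwd")
    q=robot.observe()["tool_pos"]
    print(robot.line_to(P(q,.164),vel=.03,guard=5)); st("down")
E
```

```text
old in rack [0.0438 0.0554]
False 8.39 [0.6015 0.2362 0.1672] [0.1136 0.3081 0.2674] 0.0856
grip 8.79 [0.6014 0.2363 0.1671] [0.316  0.8802 6.1438] 0.0539
lift 9.04 [0.6007 0.236  0.1709] [ 0.0145 -0.9683 -2.0365] 0.0539
False
fwd 10.7 [0.4825 0.2587 0.171 ] [ 1.1208 -0.0697 -2.5244] 0.0538
True
down 10.94 [0.4832 0.2592 0.1668] [0.9597 1.3089 2.9993] 0.0536
```

```bash
python3 - <<'E'
from lid import *
np.set_printoptions(precision=4,suppress=True)
robot.set_gripper(.085)
q=robot.observe()["tool_pos"]
robot.line_to([q[0],q[1],.30],vel=.25)
c,im=shot("old1"); u=proj(c,[*r2w(-.077,.053),.145]); print(u,robot.observe()["time"])
e=lid(im,u); print(e)
n=[]
robot.move_pose([.45,-.157,.30],[180,0,-12]); c1,i1=shot("n1"); n.append((c1,lid(i1,proj(c1,[.45,-.157,.105]))[0]))
robot.line_to([.45,-.157,.245],vel=.2); c2,i2=shot("n2"); n.append((c2,lid(i2,proj(c2,[.45,-.157,.105]))[0]))
print(n[0][1],n[1][1],"new",tri(n),onz(*n[0],.105),onz(*n[1],.105),robot.observe()["time"])
if e: print("old",onz(c,e[0],.145),w2r(onz(c,e[0],.145)))
cv2.imwrite("pics/m3.png",cv2.resize(np.vstack([im,i2]),None,fx=.75,fy=.75))
E
```

```text
[319.512  205.1202] 12.0917
((320.11126708984375, 192.35223388671875), (62.542484283447266, 83.77729034423828), 0.2533301115036011)Traceback (most recent call last):
  File "<stdin>", line 10, in <module>
TypeError: 'NoneType' object is not subscriptable
```

```bash
python3 - <<'E'
import cv2,numpy as np
a,b=cv2.imread("pics/old1.png"),cv2.imread("pics/n1.png")
cv2.imwrite("pics/m3.png",cv2.resize(np.vstack([a,b]),None,fx=.75,fy=.75))
E
```

```text
(no output)
```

View pics/m3.png

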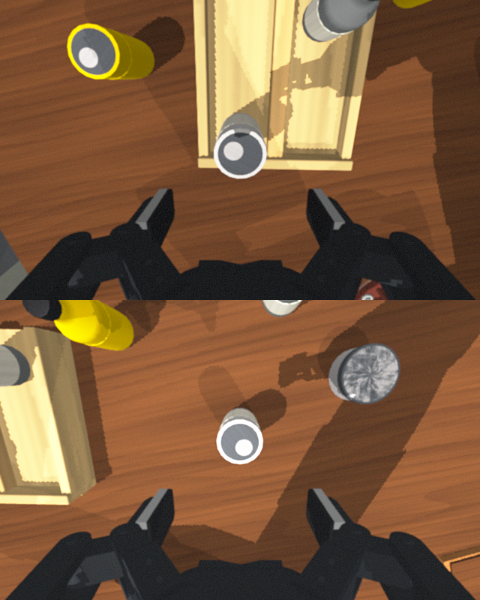

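The old can stands upright at the lip, with its lid at about (320,203) full-scale against (319.5,205) predicted. The new can's lid is at about (320,188). The mask merges the lid with the can's side here, so I'll use Hough circles instead.

```bash
cat >> lid.py <<'E'
def ring(c,im,p):
    """Hough circle of the lid's outer rim near where point p should show"""
    u=proj(c,p); K,R,t=cam(c); r0=K[0,0]*.028/(R@np.asarray(p)+t)[2]
    x0,y0=(np.maximum(u-80,0)).astype(int); g=cv2.cvtColor(im[y0:y0+160,x0:x0+160],cv2.COLOR_BGR2GRAY)
    h=cv2.HoughCircles(cv2.medianBlur(g,3),cv2.HOUGH_GRADIENT_ALT,1.5,20,param1=200,param2=.6,minRadius=int(r0*.88),maxRadius=int(r0*1.15))
    if h is None: return None
    h=h.reshape(-1,h.shape[-1])[:,:3]+[x0,y0,0]; return min(h,key=lambda k:np.hypot(*(k[:2]-u)))
E
python3 - <<'E'
from lid import *
np.set_printoptions(precision=4,suppress=True)
c1,i1=shot("n1b"); k1=ring(c1,i1,[.45,-.157,.105])
robot.line_to([.45,-.157,.245],vel=.2); c2,i2=shot("n2"); k2=ring(c2,i2,[.45,-.157,.105])
print(k1,k2,robot.observe()["time"])
if k1 is not None and k2 is not None: print("new",tri([(c1,k1[:2]),(c2,k2[:2])]),onz(c1,k1[:2],.105),onz(c2,k2[:2],.105))
E
```

```text
[318.5   206.     38.247] [318.5    206.      39.1272] 17.425
new (array([ 0.7255, -0.218 ,  0.9209]), [np.float64(4.507420698029296e-06), np.float64(4.507420697998997e-06)]) [ 0.4543 -0.1571  0.105 ] [ 0.4545 -0.1572  0.105 ]
```

The first script had already gone down to z = 0.245 before it failed, so n1b and n2 show the same pose. I'll triangulate with the n1 picture instead: same orientation, TCP about 55 mm higher.

```bash
python3 - <<'E'
from lid import *
np.set_printoptions(precision=4,suppress=True)
c2=robot.get_calibration("wrist"); i2=cv2.imread("pics/n2.png"); print(robot.observe()["tool_pos"])
c1=dict(c2); R=cam(c2)[1]; c1["tvec"]=np.ravel(c2["tvec"])-R@[0,0,.055]
i1=cv2.imread("pics/n1.png")
k1=ring(c1,i1,[.45,-.157,.105]); k2=ring(c2,i2,[.45,-.157,.105]); print(k1,k2)
print("new",tri([(c1,k1[:2]),(c2,k2[:2])]),onz(c1,k1[:2],.105),onz(c2,k2[:2],.105))
o=cv2.imread("pics/old1.png"); s=cam(c2)[1]
E
```

```text
[ 0.4502 -0.1572  0.2456]
[320.     186.      30.6321] [318.5    206.      39.1626]
new (array([ 0.4559, -0.1581,  0.1098]), [np.float64(0.0005571922919752805), np.float64(0.000557192291975225)]) [ 0.4545 -0.1583  0.105 ] [ 0.4545 -0.1572  0.105 ]
```

The new can is at (0.4545, −0.157), and its lid measures 110 mm against 105 expected, which is close enough. I'll grasp it, carry it over at a safe height and place it about 63 mm behind the old can.

```bash
python3 - <<'E'
from lid import *
np.set_printoptions(precision=4,suppress=True)
st=lambda m:(lambda s:print(m,round(s["time"],2),s["tool_pos"],s["ft_force"],round(s["gripper_width"],4)))(robot.observe())
P=lambda p,z:[p[0],p[1],z]
c=np.array([.4545,-.157]); a=[180,0,-12]
robot.line_to(P(c,.245),vel=.1)
g=robot.line_to(P(c,.126),vel=.12,guard=10); st(g)
if not g:
    robot.set_gripper(.045); st("grip"); zg=robot.observe()["tool_pos"][2]
    robot.line_to(P(c,.325),vel=.2); st("lift")
    d=r2w(-.0135,.053)
    robot.move_pose(P(d,.325),a); st("over"); shot("over")
    robot.line_to(P(d,zg+.052),vel=.15); st("above deck"); shot("near")
    print(robot.line_to(P(d,zg+.034),vel=.03,guard=5)); st("down")
    cv2.imwrite("pics/s1.png",robot.grab_frame("scene")[180:340,260:480])
    cv2.imwrite("pics/m4.png",cv2.resize(np.vstack([cv2.imread("pics/near.png"),cv2.resize(cv2.imread("pics/s1.png"),(640,465))]),None,fx=.69,fy=.69))
E
```

```text
False 18.82 [ 0.4549 -0.1573  0.1268] [1.2617 0.4792 0.2992] 0.0851
grip 19.21 [ 0.455  -0.1573  0.1269] [ 0.1747 -0.426   6.0283] 0.0537
lift 20.35 [ 0.4542 -0.1568  0.3236] [ 0.2255  0.0135 -3.4747] 0.0537
over 24.86 [0.5444 0.2455 0.325 ] [-0.1377 -0.2261 -2.749 ] 0.0542
above deck 26.03 [0.5449 0.2458 0.1801] [-0.0378 -0.1467 -2.7785] 0.0536
True
down 26.54 [0.5445 0.2457 0.1669] [0.1116 0.2407 4.484 ] 0.054
```

View pics/m4.png

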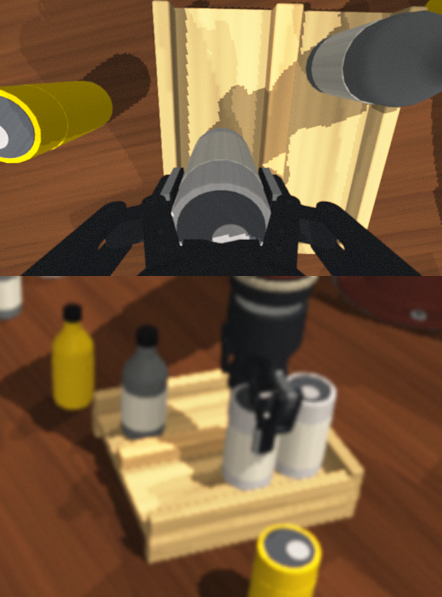

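The picture shows the new can standing in the left lane just behind the old one, with the bottle untouched. Contact came exactly 40 mm above the grasp height, as it should. I'll let go, retreat and check.

```bash
python3 - <<'E'
from lid import *
np.set_printoptions(precision=4,suppress=True)
robot.set_gripper(.085)
q=robot.observe()["tool_pos"]
robot.line_to([q[0],q[1],.36],vel=.2); robot.pause(.3)
c,im=shot("end"); s=robot.grab_frame("scene")
for n,x in (("old",-.0765),("new",-.0135)):
    k=ring(c,im,[*r2w(x,.053),.145]); print(n,proj(c,[*r2w(x,.053),.145]),k, None if k is None else w2r(onz(c,k[:2],.145)))
print(robot.observe()["time"],robot.observe()["ft_force"])
cv2.imwrite("pics/m5.png",cv2.resize(np.vstack([im,cv2.resize(s[180:340,260:480],(640,465))]),None,fx=.69,fy=.69))
E
```

```text
old [319.2973 243.706 ] [320.     239.5     27.2548] [-0.0718  0.0523]
new [319.3349 184.0961] [320.     188.      28.7874] [-0.0174  0.0524]
28.525 [-0.5204 -1.3149  0.2293]
```

View pics/m5.png

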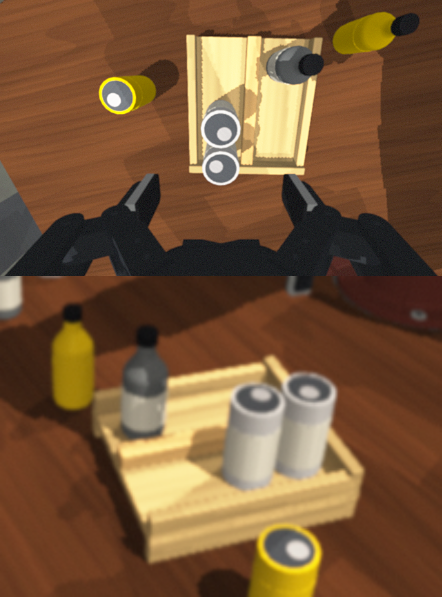

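Both cans are upright in the lane. The lids measure rack x = −0.072 and −0.017 (limits −0.066 and −0.045). The margin on the old can is only 6 mm, so I'll check it against the lip in the same picture.

```bash
python3 - <<'E'
from lid import *
np.set_printoptions(precision=4,suppress=True)
c=robot.get_calibration("wrist"); im=cv2.imread("pics/end.png")
m=cv2.inRange(cv2.cvtColor(im,cv2.COLOR_BGR2HSV),(15,40,150),(35,200,255))
for u in (285,360,370,380,390,400,410,420,430):
    v=np.flatnonzero(m[200:265,u])
    if len(v): print(u,200+v.max(),"lip front edge in rack",w2r(onz(c,(u,200.5+v.max()),.07)))
# lid rim of the old can: lowest white pixel in its centre columns
w=cv2.inRange(im,(170,170,170),(255,255,255))
for u in (316,320,324):
    v=np.flatnonzero(w[215:290,u])+215; print(u,v.min(),v.max(),w2r(onz(c,(u,v.max()+.5),.145)))
E
```

```text
285 250 lip front edge in rack [-0.1227  0.0978]
360 252 lip front edge in rack [-0.1256 -0.    ]
370 252 lip front edge in rack [-0.1256 -0.0131]
380 252 lip front edge in rack [-0.1256 -0.0262]
390 252 lip front edge in rack [-0.1255 -0.0392]
400 252 lip front edge in rack [-0.1255 -0.0523]
410 252 lip front edge in rack [-0.1255 -0.0654]
420 251 lip front edge in rack [-0.1241 -0.0783]
430 253 lip front edge in rack [-0.127  -0.0916]
316 219 267 [-0.1039  0.0565]
320 219 267 [-0.1039  0.0523]
324 220 267 [-0.1039  0.0481]
```

The lip's front edge measures −0.125, which confirms the rack frame. The old can's front rim is at −0.104, so its centre is at −0.076, about 10 mm inside the limit. The job is ready to hand in.

```bash
python3 -c "
from plant import robot
robot.job_done(); print(robot.observe()['time'])"
```

```text
the job is handed in; nothing more can be done
the job is handed in; nothing more can be done
```

I moved the old can forward along the left lane to the lip and stood the new can right behind it. Then I let go, backed off and handed the job in at about 29 s of the 53 s allowed; no verdict was reported.

**Last checks (rack frame):**

| Item | Measured | Limit |
|---|---|---|
| Old can, x | about −0.076 m | below −0.066 m |
| New can, x | about −0.017 m | above −0.045 m |
| Both cans, y | about 0.052 m | 0.032 to 0.074 m |
| Distance between centres | 54–63 mm | at most 78 mm |

- **Upright and undisturbed:** in the last pictures both cans stand upright and the lane bottle looks unmoved. The bench bottle and tin were outside those pictures, but the arm kept well clear of them.
- **Contact:** the new can touched down exactly 40 mm above its bench height, which matches the deck.

**Disagreements:**
- **Old can:** its x came out as −0.072 m from the lid circle, against −0.076 m from the rim edge and the arm's own pose. Both are within the limit.
- **Centre distance:** the lid circles gave 54 mm between centres, which is less than two touching cans allow (56 mm). The arm poses gave 63 mm, so the cans are touching or a few millimetres apart.
- **New can's lid height:** a first measurement from the top and wrist cameras gave 85 mm against 105 mm expected. A second one from two wrist heights gave 110 mm, and I used that one.

I viewed 8 pictures.

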